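# Make up a column kit and a sample kit at the chromatography bench

### The arm

A 6-joint arm with a two-finger parallel gripper is mounted at the origin on the work surface. World frame = base frame: x ahead of the robot, y to its left, z up, the work surface at z = 0. Lengths are in m, angles in rad, forces in N, time in s.
With the tool pointing down it reaches from about 0.275 to 0.725 m from the base axis. Payload 15.9 kg.
Tool frame: the origin (TCP) lies midway between the tips of the shut fingers; the grasp point (between the pads) lies ctrl.grasp_offset behind it (ctrl.grasp_offset is the distance from the TCP to the grasp point, in m); z points along the fingers, y is the direction in which the jaws open and shut (so a half turn about z gives the same grasp; the last joint's range is limited). The gripper opens to 85 mm and grips with 20 to 120 N. Pads are 22 mm wide; open, the fingers measure 114 mm over their backs; the gripper's body (76 mm by 85 mm) begins 54 mm behind the grasp point. The pads swing forward as they close: fully open they stand 13 mm farther back than shut.
Start: joints at [-1.123, 0.213, -0.034, 1.323, 0, 1.571], TCP at [0.216, -0.451, 0.231] pointing down, gripper open.
Joint ranges: [-2.98, 2.98], [-0.74, 1.72], [-1.14, 1.35], [-2.1, 2.04], [-1.57, 1.44], [-3.14, 3.14]. Speed limits (rad/s): [1.89, 1.89, 2.39, 2.57, 3.14, 3.14].

### API

Orientations are given as [roll, pitch, yaw] about the fixed x, y, z axes, in that order (R = Rz(yaw) Ry(pitch) Rx(roll)).
In Python, from plant import ctrl gives the robot as it stands.
- The arm moves only by the shell command python3 -m inch 'ROWS'. ROWS is text: rows parted by semicolons, each of 7 numbers parted by spaces: the shift along the tool's x, y, z in cm, then the turn, a rotation vector about the tool's x, y, z in degrees, then the gripper's target within -1 to 1 (shut at 1, half-way at 0, fully open at -1). A call has 1 to 5 rows; each row shifts and turns the pose as measured when the row begins, along the tool's axes as they then stand; what a row does not reach is not made up. A row lasts 1/12 s, in which the tool goes at most 41.7 mm and 7.16 degrees, less where a joint would pass 70% of its speed; a pose out of reach is approached as far as the arm can. A call is refused whole if a number of a shift passes 4.17 or a number of a turn 7.16, either way. A call with a gripper value outside its range is refused whole. The fingers move at their own pace and stop on an object; the grip force is fixed at half the most. Time passes only in rows, so rows that do not move let the fingers close. It gives the time, the measured TCP pose, the force and the opening at its end, in the units of the state.
- ctrl.read_state(): the state, without advancing time (a new reading comes with each control period).
- ctrl.snapshot(name): name is "scene" or "top"; returns (picture, depth): 480x640x3 uint8, red, green, blue; 480x640 float32, m along the optical axis (not along the pixel's ray), 0 where there is no reading.
- ctrl.camera_params(name): a dict with "fx", "fy", "cx", "cy" (pixels), "position" and "attitude" of the camera in the world. Camera axes: x right, y down, z forward; pixel columns grow to the right and rows downward; lengths in m; the calibration is good to about 2 mm. A picture is of the moment at which its call begins. camera_params takes no time and is no camera call.
- ctrl.sign_off(): hands the job in, once; it reports no verdict.
The state is a dict: "t": time; "q": joint angles; "qd": joint speeds; "effort": joint torques, N m; "position": TCP position; "eef_rot": TCP orientation; "ft_force": force on the tool from outside, world axes, zero at the start; "ft_torque": the same for the moment, N m; "gripper_width": finger opening in m.
Only numpy, scipy, OpenCV 4.12 (cv2) and the standard library are available. Lean on these libraries where they do the work, as an engineer would, in place of code of your own. Each camera call takes 0.05 s, during which the arm holds its last target. There are 200 camera calls.

### The job

Make up the two kits from the stock on the bench. In the tray with the two V rests, lay the steel column in the rests and stand the tall bottle in the square pocket; in the tray with the large rectangular recess, lay the sample plate flat in the recess, handle up, and stand the squat jar in the square pocket. The plate is held in its frame by two turn buttons: turn both well aside, then lift it out by its handle; keep the bottle and jars upright, and leave the medium jar standing where it is.

Things in the scene. Friction and masses are not known exactly. Their poses are not given: they have to be found in the camera images.
- frame: Beige frame fixed to the bench, 100 (x) by 172 (y) by 12 mm high; the sample plate lies in it along the same axes with about 2 mm play, its top level with the rim. Origin at the centre of its underside, z up; may be yawed. The turn buttons pivot about vertical axes at x = 0, y = +67 mm (left) and y = -67 mm (right).
- button_left (a joint): Turn button on the frame's +y end (rad, + = anticlockwise from above, range -1.6 to 1.6, starts within 0.25 of 0). At 0 its bar (56 x 12 x 7 mm, underside 13.5 mm above bench) lies along frame y, 13 mm over the plate; plate free beyond 1.2 either way. Grip fin to pinch, along the bar on the pivot: 30 long, 8 thick, 20.5 to 46.5 mm above bench. Light friction (0.02 N m) holds it.
- button_right (a joint): The like turn button on the frame's -y end, same shape, zero and sense of angle.
- plate_center (a point): Sample plate: aluminium, 80 (x) by 100 (y) by 8 mm thick with rows of flat wells, and in its middle a black upright handle 12 thick (x), 50 long (y), rising 36 mm above the plate's top (44 mm over all), about 0.2 kg. The point is at the middle, 22 mm above the plate's underside; in the frame the underside is 4 mm above the bench.
- column_center (a point): Steel column lying on the bench: tube 18 mm diameter along its own x, 150 mm long over two hexagonal end nuts (25 long, 28 mm across, centred 62.5 mm either side of the middle); 100 mm of bare tube between the nuts; 0.2 to 0.33 kg. The point is at its middle on the axis, 14 mm above the bench.
- tall_bottle_center (a point): Tall narrow-necked amber bottle, white cap, 52 mm diameter, 96 mm tall, about 0.2 kg, standing; the body is straight up to 62 mm from its foot, then narrows to a 26 mm neck and 30 mm cap. The point is on its axis, half-way up.
- squat_jar_center (a point): Squat amber jar, white cap, 52 mm diameter, 56 mm tall (the shortest of the three), about 0.2 kg, standing. The point is on its axis, half-way up.
- medium_jar_center (a point): Medium amber jar, white cap, 52 mm diameter, 76 mm tall: stays in the stock, not to be moved. The point is on its axis, half-way up.
- column_tray: White kit tray fixed to the bench, 160 (x) by 190 (y), floor 4 mm thick; origin centre of underside, may be yawed. Two 90-degree V rests (8 thick, 32 high) at x = -40, y = -32 and +32: column lies in them along tray y, middle at y = 0, axis 24.7 mm above bench, nuts outside. Bottle pocket 74 mm square inside, centre x = 36, y = 45, rim top 10 mm above bench. Carton at x = 36, y = -52, 20 high.
- sample_tray: White kit tray fixed to the bench, 115 (x) by 212 (y) mm, floor 4 mm thick; origin at the centre of its underside, z up; may be yawed. Recess for the plate 100 (x) by 120 (y) mm inside, centre x = 0, y = +42 mm; square pocket for the jar, 74 mm inside, centre x = 0, y = -63 mm; rims 10 mm above the bench.
Mind the look-alikes: they are no part of the job. What is shaped like the part that bears squat_jar_center but green is not meant. Leave any blue or red look-alike of the part that bears tall_bottle_center alone.

How it is judged:
On the way, in this order (a step that is already met when the one before it is completed fails the run):
1. both turn buttons are turned aside while the plate is still in its frame ((value of joint button_left above 1.2 rad or value of joint button_left below -1.2 rad) and (value of joint button_right above 1.2 rad or value of joint button_right below -1.2 rad) and z of plate_center in the frame of frame below 0.036 m and horizontal distance between plate_center and frame below 0.01 m), for 0.2 s.
2. the plate is lifted out of its frame (z of plate_center in the frame of frame above 0.05 m), for 0.1 s.
At the end, for the whole second after the job is handed in: Plate flat in its recess (14 mm each way, 0.06 rad); squat jar and tall bottle upright on the floor of their pockets (15 mm each way, 0.06 rad); column in both V rests (6 mm across, 16 mm along, 0.12 rad); heights within 4 mm; all at rest; medium jar within 30 mm of its start (x of plate_center in the frame of sample_tray between -0.014 and 0.014 m and y of plate_center in the frame of sample_tray between 0.028 and 0.056 m and z of plate_center in the frame of sample_tray between 0.022 and 0.03 m and angle between each of plate_center, squat_jar_center, tall_bottle_center's own z axis and vertical below 0.06 rad and x of squat_jar_center in the frame of sample_tray between -0.015 and 0.015 m and y of squat_jar_center in the frame of sample_tray between -0.078 and -0.048 m and z of squat_jar_center in the frame of sample_tray between 0.028 and 0.036 m and x of tall_bottle_center in the frame of column_tray between 0.021 and 0.051 m and y of tall_bottle_center in the frame of column_tray between 0.03 and 0.06 m and z of tall_bottle_center in the frame of column_tray between 0.048 and 0.056 m and x of column_center in the frame of column_tray between -0.046 and -0.034 m and y of column_center in the frame of column_tray between -0.016 and 0.016 m and z of column_center in the frame of column_tray between 0.0207 and 0.0287 m and angle between the x axis of column_center and the y axis of column_tray, either way round below 0.12 rad and linear speed of each of plate, squat_jar, tall_bottle, column below 0.02 m/s and distance of medium_jar_center from where it was at the start of the episode below 0.03 m); the robot touches nothing.
It fails at once if the bottle or a jar is tipped over (angle between any of tall_bottle_center, squat_jar_center, medium_jar_center's own z axis and vertical above 0.6 rad).
It fails at once if the medium jar is taken or pushed away (distance of medium_jar_center from where it was at the start of the episode above 0.03 m).
It also fails if it takes over 125 s, if anything falls off the work surface, if the arm or the gripper's body presses on something with over 40 N, if the wrist force passes 120 N, or if a joint passes its speed limit or range.

## Working session

There is one attempt and no reset: what is moved stays moved. The work goes in short steps, Python scripts to look and compute and a shell command to move; the robot and the scene stay as the last step left them, time stands still between calls to the robot, and variables do not carry over. Pictures are saved under pics/ and viewed, about 12 in all and at most 16, crops included, and the job is handed in when it is done.

```bash
ls; mkdir -p pics
python3 - <<'E'
from plant import ctrl
import cv2
print(ctrl.read_state(), ctrl.grasp_offset)
for n in("scene","top"):
    p,d=ctrl.snapshot(n); cv2.imwrite(f"pics/{n}0.png",p[:,:,::-1]); print(n,ctrl.camera_params(n))
E
```

```text
pics
{'t': 0.0, 'q': array([-1.12300352e+00,  2.13335753e-01, -3.50286012e-02,  1.32348943e+00,
        2.30562947e-05,  1.57079923e+00]), 'qd': array([-8.99138850e-04, -1.12895810e-03, -2.90335963e-04,  4.81831459e-04,
       -1.43287083e-05,  2.63547864e-04]), 'effort': array([ 1.29915745e-03, -6.86155057e+01,  4.87123239e+01,  1.72064966e-02,
        1.00080763e-04, -7.00976830e-05]), 'position': array([ 0.21635583, -0.45040945,  0.23083845]), 'eef_rot': array([-3.14053519e+00, -2.30532146e-05,  4.47789885e-01]), 'ft_force': array([-0.01508698,  0.20026606, -0.05181282]), 'ft_torque': array([-0.01866563, -0.0059283 ,  0.0277997 ]), 'gripper_width': 0.08546221415123469} 0.0187
scene {'fx': 472.1822773136416, 'fy': 472.1822773136416, 'cx': 317.34712035395484, 'cy': 240.94153311491903, 'position': array([ 1.29694722, -0.54559561,  0.79211073]), 'attitude': array([-2.21932548e+00,  1.42692026e-03,  9.72554994e-01])}
top {'fx': 443.2074455586427, 'fy': 443.2074455586427, 'cx': 323.78007594626683, 'cy': 233.4150130915877, 'position': array([ 0.39194726, -0.00741919,  1.17497725]), 'attitude': array([-3.02949023,  0.01308751, -1.57271341])}
```

View pics/top0.png

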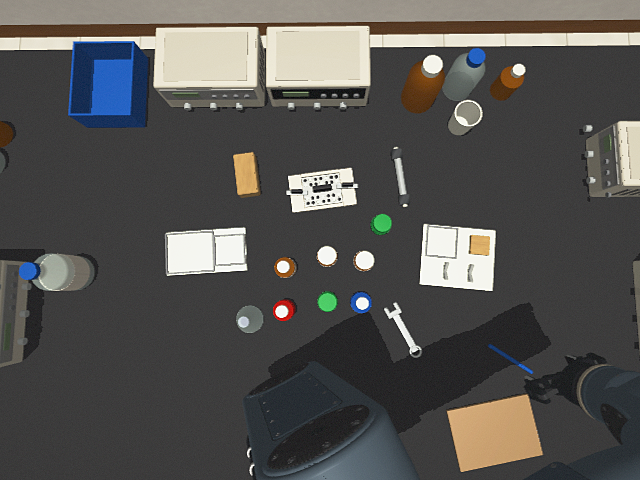

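View pics/scene0.png

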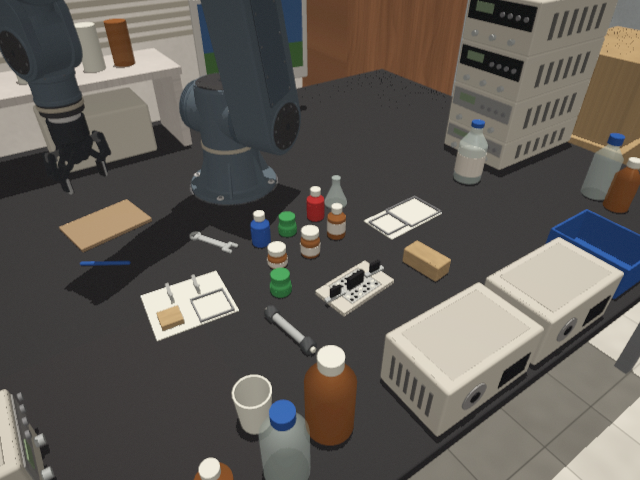

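The top view shows the frame at (322,190), column (400,177), amber bottle (285,267), white-capped jars (327,256) and (364,260), sample tray (205,251) and column tray (458,257). The scene view agrees, and the red, blue and green look-alikes are separate. Next I measure with depth.

```bash
cat > h.py <<'E'
from plant import ctrl
import numpy as np, cv2
from scipy.spatial.transform import Rotation as R
def cloud(n):
    p,d=ctrl.snapshot(n); c=ctrl.camera_params(n)
    v,u=np.mgrid[:480,:640]
    P=np.stack([(u-c["cx"])/c["fx"]*d,(v-c["cy"])/c["fy"]*d,d],-1)
    W=P@R.from_euler('xyz',c["attitude"]).as_matrix().T+c["position"]
    W[d==0]=np.nan
    return p,W
def sel(W,u0,u1,v0,v1,z0,z1):
    w=W[v0:v1,u0:u1].reshape(-1,3); return w[(w[:,2]>z0)&(w[:,2]<z1)]
def rect(w):
    (c,s,a)=cv2.minAreaRect((w[:,:2]*1000).astype(np.float32)); return np.round(c,1),np.round(s,1),round(a,1)
E
python3 - <<'E'
from h import *
p,W=cloud("top"); np.save("top0.npy",W)
cv2.imwrite("pics/c1.png",cv2.resize(p[130:310,155:505,::-1],None,fx=2.28,fy=2.28,interpolation=cv2.INTER_CUBIC))
print("bench z",np.nanmedian(W[200:230,190:230,2]),np.nanmedian(W[180:210,440:500,2]),np.nanmedian(W[290:300,300:320,2]))
for n,b in dict(bottle=(272,300,255,280),jarA=(315,340,243,270),jarB=(352,377,247,274),greenT=(370,395,212,236)).items():
    w=sel(W,*b,.02,.2); zt=np.nanpercentile(w[:,2],97); t=w[w[:,2]>zt-.006]
    print(n,"top z",zt.round(4),"top",rect(t),"mean",t.mean(0).round(4),"bbox",rect(w))
print("frame",rect(sel(W,280,365,160,218,.006,.017)),"fins",rect(sel(W,280,308,165,215,.03,.06)),rect(sel(W,338,365,165,215,.03,.06)),"handle",rect(sel(W,308,338,175,203,.035,.06)))
print("bars",rect(sel(W,280,308,165,215,.0165,.06)),rect(sel(W,338,365,165,215,.0165,.06)))
print("col",rect(sel(W,385,415,140,212,.008,.04)))
print("strayR",rect(sel(W,155,255,220,282,.002,.03)))
print("ctray",rect(sel(W,410,505,215,300,.002,.05)))
print("V",rect(sel(W,435,455,255,290,.014,.05)),rect(sel(W,460,485,255,290,.014,.05)))
E
```

```text
bench z 0.0007062411673557367 0.0003299643995700041 0.0006085710605028272
bottle top z 0.0987 top (array([432.8, 107.2]), array([26.8, 27.2]), 0.8) mean [0.4328 0.1071 0.0965] bbox (array([433. , 106.7]), array([50.3, 50.6]), 0.3)
jarA top z 0.0801 top (array([461.8,   1.3]), array([44.5, 44.4]), 25.5) mean [0.4615 0.0011 0.0768] bbox (array([4.602e+02, 3.000e-01]), array([48.2, 49. ]), 0.0)
jarB top z 0.0603 top (array([450.4, -95. ]), array([42.9, 44.9]), 18.3) mean [ 0.4505 -0.0947  0.057 ] bbox (array([449.8, -92.8]), array([47.7, 48.1]), 78.6)
greenT top z 0.0597 top (array([ 545.5, -140. ]), array([43.3, 43.8]), 87.1) mean [ 0.5455 -0.1403  0.0566] bbox (array([ 543.6, -139.3]), array([48.1, 47.1]), 2.9)
frame (array([635.1,  16.8]), array([222.4, 150.8]), 80.9) fins (array([631.9,  80.3]), array([ 8.3, 28.9]), 0.8) (array([649.2, -52.5]), array([ 8.9, 28.9]), 3.1) handle (array([640.4,  13.5]), array([12.4, 49.9]), 8.9)
bars (array([638.6,  78.5]), array([54.1, 96.7]), 76.9) (array([647.4, -55.6]), array([96.3, 50.6]), 3.1)
col (array([ 672. , -195.2]), array([166.8,  27.7]), 7.4)
strayR (array([480., 326.]), array([268.1, 162.8]), 89.9)
ctray (array([ 461.2, -344.5]), array([253.1, 222.4]), 89.6)
V (array([ 432.1, -308.4]), array([ 8.9, 60.5]), 81.7) (array([ 417.8, -370.8]), array([ 8.5, 46.5]), 85.3)
```

View pics/c1.png

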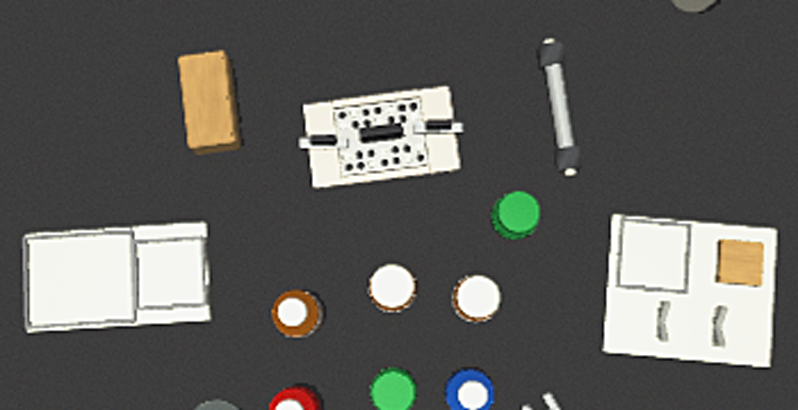

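Jar B at (450,-95) mm is about 56 mm tall, so it is the squat one; jar A is the medium one. I'll refine the trays and column by colour.

Run:
```python
from h import *
p,W=cloud("top"); h=cv2.cvtColor(p,cv2.COLOR_RGB2HSV)
m=((h[...,1]<70)&(h[...,2]>110)).astype(np.uint8)
n,L,S,C=cv2.connectedComponentsWithStats(m)
for nm,(u,v) in dict(stray=(190,255),ctray=(430,275),frame=(345,205)).items():
    k=L[v,u]; e=(L==k); f=cv2.morphologyEx(e.astype(np.uint8),cv2.MORPH_CLOSE,np.ones((15,15)))
    f=cv2.morphologyEx(f,cv2.MORPH_OPEN,np.ones((5,5)))
    w=W[f>0]; w=w[(w[:,2]<.03)&(w[:,2]>-.01)]; 
    print(nm,S[k],rect(w))
# column axis
w=sel(W,388,412,140,212,.008,.05); 
q=w[:,:2]; c=np.median(q,0); a=np.linalg.svd(q-q.mean(0),full_matrices=False)[2][0]
t=(q-c)@a; b=np.array([-a[1],a[0]]);
print("col",c,a,"yaw",np.degrees(np.arctan2(a[1],a[0])))
for lo in np.arange(-100,100,8):
    s=w[(t*1000>=lo)&(t*1000<lo+8)]
    if len(s): print(lo,len(s),(c+0+a*(lo+4)/1000).round(3),"off",round(1000*np.median((s[:,:2]-c)@b),1),"z",s[:,2].max().round(3),"w",round(1000*np.ptp((s[:,:2]-c)@b),1))
for nm,b in dict(pocketwalls_s=(160,250,225,278),pocket_c=(420,462,222,262)).items():
    pass
for nm,b in dict(V1=(437,455,258,288),V2=(462,482,258,288),carton=(466,494,230,258)).items():
    s=sel(W,*b,.014,.05); print(nm,s.mean(0).round(4),rect(s))
```

```text
stray [ 165  227   83   49 3430] (array([478.4, 322.2]), array([116.2, 215.6]), 3.7)
ctray [ 419  224   77   67 4063] (array([ 461.1, -344.7]), array([194.5, 161.5]), 84.8)
frame [ 286  168   72   45 2092] (array([643.1,  13.4]), array([105.9, 185.1]), 7.3)
col [ 0.67261365 -0.19365108] [-0.99101927 -0.13371914] yaw -172.31543938436246
-84 10 [ 0.752 -0.183] off 2.0 z 0.029 w 15.8
-76 31 [ 0.744 -0.184] off 0.5 z 0.033 w 27.2
-68 33 [ 0.736 -0.185] off -0.1 z 0.03 w 26.3
-60 30 [ 0.728 -0.186] off -1.7 z 0.033 w 25.9
-52 29 [ 0.72  -0.187] off 0.0 z 0.03 w 24.3
-44 20 [ 0.712 -0.188] off -0.6 z 0.027 w 16.0
-36 22 [ 0.704 -0.189] off 0.3 z 0.027 w 18.1
-28 20 [ 0.696 -0.19 ] off -0.4 z 0.026 w 16.7
-20 16 [ 0.688 -0.192] off -0.6 z 0.026 w 16.3
-12 23 [ 0.681 -0.193] off -0.4 z 0.027 w 16.0
-4 22 [ 0.673 -0.194] off 1.2 z 0.028 w 16.6
4 19 [ 0.665 -0.195] off -2.2 z 0.026 w 15.5
12 20 [ 0.657 -0.196] off -0.0 z 0.027 w 17.0
20 22 [ 0.649 -0.197] off -0.1 z 0.027 w 16.2
28 19 [ 0.641 -0.198] off 1.1 z 0.027 w 15.9
36 22 [ 0.633 -0.199] off -0.6 z 0.028 w 17.3
44 24 [ 0.625 -0.2  ] off -0.1 z 0.034 w 26.9
52 32 [ 0.617 -0.201] off -1.7 z 0.031 w 25.8
60 33 [ 0.609 -0.202] off 0.0 z 0.033 w 27.3
68 34 [ 0.601 -0.203] off -0.2 z 0.034 w 26.9
76 9 [ 0.593 -0.204] off 0.1 z 0.022 w 10.1
V1 [ 0.4241 -0.3068  0.0243] (array([ 424.3, -307.1]), array([ 7.9, 44.2]), 84.7)
V2 [ 0.4185 -0.3705  0.024 ] (array([ 417.7, -371. ]), array([ 9.4, 46.5]), 86.1)
carton [ 0.4914 -0.3972  0.0201] (array([ 491.5, -397.2]), array([50.6, 49.9]), 84.4)
```

```bash
python3 -m inch '0 0 0 0 0 -7 0.4'
```

```text
t: 0.28
position: [0.2164, -0.4504, 0.2309]
eef_rot: [-3.141, -0.0, 0.567]
ft_force: [1.4, -0.9, 0.1]
gripper_width: 0.0753
```

```bash
cat > g.py <<'E'
# python3 g.py x y z yawdeg : shift left in tool axes (cm) and turn about tool z (deg); '-' keeps
import sys
from h import *
s=ctrl.read_state(); p=s["position"]; Rt=R.from_euler('xyz',s["eef_rot"])
yaw=np.degrees(s["eef_rot"][2]); a=sys.argv[1:]
t=np.array([p[i] if a[i]=='-' else float(a[i]) for i in range(3)])
ty=yaw if len(a)<4 or a[3]=='-' else float(a[3])
d=(yaw-ty+180)%360-180
print("t",round(s["t"],2),"pos",p.round(4),"yaw",yaw.round(1),"| shift cm now",(Rt.inv().apply(t-p)*100).round(2),"after turn",(R.from_euler('xyz',[np.pi,0,np.radians(ty)]).inv().apply(t-p)*100).round(2),"turn z",d.round(1),"q1,q6",s["q"][[0,5]].round(2),"w",round(s["gripper_width"],4),"F",s["ft_force"].round(1))
E
python3 -m inch '0 0 0 0 0 -7.1 0.4;0 0 0 0 0 -7.1 0.4;0 0 0 0 0 -7.1 0.4;0 0 0 0 0 -7.1 0.4;0 0 0 0 0 -7.1 0.4'
python3 -m inch '0 0 0 0 0 -7.1 0.4;0 0 0 0 0 -7.1 0.4;0 0 0 0 0 -7.1 0.4;0 0 0 0 0 0 0.4'
python3 g.py .632 .0803 .10 90.8
```

```text
t: 0.7
position: [0.2161, -0.4499, 0.23]
eef_rot: [-3.139, -0.002, 1.197]
ft_force: [0.1, 0.1, 0.8]
gripper_width: 0.0255
t: 1.03
position: [0.2159, -0.4495, 0.2294]
eef_rot: [-3.14, -0.004, 1.579]
ft_force: [-0.0, -0.8, 0.6]
gripper_width: 0.0256
t 1.03 pos [ 0.2159 -0.4495  0.2294] yaw 90.5 | shift cm now [52.6  42.05 13.07] after turn [52.4  42.34 12.94] turn z -0.3 q1,q6 [-1.12  0.44] w 0.0256 F [-0.  -0.8  0.6]
```

```bash
python3 -m inch '3.2 2.6 0 0 0 0 0.4;3.2 2.6 0 0 0 0 0.4;3.2 2.6 0 0 0 0 0.4;3.2 2.6 0 0 0 0 0.4;3.2 2.6 0 0 0 0 0.4' >/dev/null
python3 -m inch '3.2 2.6 0 0 0 0 0.4;3.2 2.6 0 0 0 0 0.4;3.2 2.6 0 0 0 0 0.4;3.2 2.6 0 0 0 0 0.4;3.2 2.6 0 0 0 0 0.4' >/dev/null
python3 -m inch '3.2 2.6 0 0 0 0 0.4;3.2 2.6 0 0 0 0 0.4;3.2 2.6 0 0 0 0 0.4;0 0 0 0 0 0 0.4'
python3 g.py .632 .0803 .08 90.8
```

```text
t: 2.2
position: [0.5661, -0.0326, 0.228]
eef_rot: [-3.14, -0.004, 1.505]
ft_force: [1.6, -0.0, -1.1]
gripper_width: 0.0258
t 2.2 pos [ 0.5661 -0.0326  0.228 ] yaw 86.2 | shift cm now [11.65  5.86 14.83] after turn [11.2   6.75 14.8 ] turn z -4.6 q1,q6 [-0.06  1.58] w 0.0258 F [ 1.6 -0.  -1.1]
```

```bash
python3 -m inch '2.9 1.5 2.5 0 0 0 0.4;2.9 1.5 2.5 0 0 0 0.4;2.9 1.5 2.5 0 0 0 0.4;2.9 1.5 2.5 0 0 0 0.4;0 0 0 0 0 -5 0.4'
python3 g.py .632 .0803 .08 90.8
```

```text
t: 2.62
position: [0.6361, 0.0814, 0.128]
eef_rot: [3.14, -0.003, 1.567]
ft_force: [0.9, 0.2, 0.1]
gripper_width: 0.0255
t 2.62 pos [0.6361 0.0814 0.128 ] yaw 89.8 | shift cm now [-0.12 -0.42  4.8 ] after turn [-0.1  -0.41  4.8 ] turn z -1.0 q1,q6 [0.13 1.7 ] w 0.0255 F [0.9 0.2 0.1]
```

```bash
python3 -m inch '-0.1 -0.4 2.8 0 0 -1 0.4;0 0 2.5 0 0 0 0.4;0 0 2.5 0 0 0 0.4;0 0 2 0 0 0 0.4;0 0 0 0 0 0 0.4'
python3 g.py .632 .0803 .023 90.8
```

```text
t: 3.03
position: [0.6318, 0.0837, 0.0233]
eef_rot: [-3.141, -0.003, 1.573]
ft_force: [-1.7, 0.0, 0.5]
gripper_width: 0.0255
t 3.03 pos [0.6318 0.0837 0.0233] yaw 90.1 | shift cm now [-0.34  0.02  0.03] after turn [-0.34  0.01  0.03] turn z -0.7 q1,q6 [0.13 1.7 ] w 0.0255 F [-1.7  0.   0.5]
```

```bash
python3 -m inch '-0.34 0 0 0 0 -0.7 0.4;0 0 0 0 0 0 1;0 0 0 0 0 0 1;0 0 0 0 0 0 1;0 0 0 0 0 0 1'
python3 g.py .632 .0803 .023 90.8
```

```text
t: 3.45
position: [0.6317, 0.0799, 0.0245]
eef_rot: [-3.139, -0.004, 1.579]
ft_force: [3.5, 1.6, -18.3]
gripper_width: 0.0066
t 3.45 pos [0.6317 0.0799 0.0245] yaw 90.5 | shift cm now [0.04 0.03 0.15] after turn [0.04 0.03 0.15] turn z -0.3 q1,q6 [0.12 1.69] w 0.0066 F [  3.5   1.6 -18.3]
```

```bash
python3 -m inch '0 0 0 0 0 -7.1 1;0 0 0 0 0 -7.1 1;0 0 0 0 0 -7.1 1;0 0 0 0 0 -7.1 1;0 0 0 0 0 -7.1 1'
python3 -m inch '0 0 0 0 0 -7.1 1;0 0 0 0 0 -7.1 1;0 0 0 0 0 -7.1 1;0 0 0 0 0 -7.1 1;0 0 0 0 0 -7.1 1'
python3 g.py .632 .0803 .0245 178
```

```text
t: 3.87
position: [0.6306, 0.0795, 0.0245]
eef_rot: [-3.139, -0.006, 2.204]
ft_force: [1.1, 0.8, -17.7]
gripper_width: 0.0066
t: 4.28
position: [0.6299, 0.0785, 0.0244]
eef_rot: [-3.141, -0.007, 2.829]
ft_force: [2.7, 0.2, -16.9]
gripper_width: 0.0069
t 4.28 pos [0.6299 0.0785 0.0244] yaw 162.1 | shift cm now [-0.15  0.23 -0.01] after turn [-0.21  0.18 -0.01] turn z -15.9 q1,q6 [0.12 0.44] w 0.0069 F [  2.7   0.2 -16.9]
```

```bash
python3 -m inch '0 0 0 0 0 -7.1 1;0 0 0 0 0 -7.1 1;0 0 0 0 0 -2.5 1;0 0 0 0 0 0 0.4;0 0 0 0 0 0 0.4'
python3 -m inch '0 0 0 0 0 0 0.4;0 0 -3 0 0 0 0.4;0 0 -3 0 0 0 0.4;0 0 -1 0 0 0 0.4;0 0 0 0 0 0 0.4'
python3 g.py .6492 -.0525 .08 93.1
```

```text
t: 4.7
position: [0.6307, 0.0778, 0.0261]
eef_rot: [3.141, -0.005, 3.13]
ft_force: [-0.6, -0.2, 1.1]
gripper_width: 0.0254
t: 5.12
position: [0.6321, 0.0777, 0.1018]
eef_rot: [3.141, -0.002, 3.12]
ft_force: [0.8, 0.3, -0.2]
gripper_width: 0.0256
t 5.12 pos [0.6321 0.0777 0.1018] yaw 178.7 | shift cm now [ -2.   -12.98   2.17] after turn [-13.09   1.     2.18] turn z 85.6 q1,q6 [0.12 0.14] w 0.0256 F [ 0.8  0.3 -0.2]
```

```bash
python3 -m inch '0 0 0 0 0 7.1 0.4;0 0 0 0 0 7.1 0.4;0 0 0 0 0 7.1 0.4;0 0 0 0 0 7.1 0.4;0 0 0 0 0 7.1 0.4' >/dev/null
python3 -m inch '0 0 0 0 0 7.1 0.4;0 0 0 0 0 7.1 0.4;0 0 0 0 0 7.1 0.4;0 0 0 0 0 7.1 0.4;0 0 0 0 0 7.1 0.4' >/dev/null
python3 -m inch '0 0 0 0 0 7.1 0.4;0 0 0 0 0 7.1 0.4;-3.3 0.3 0 0 0 0 0.4;-3.3 0.3 0 0 0 0 0.4;-3.3 0.3 0 0 0 0 0.4'
python3 g.py .6492 -.0525 .08 93.1
```

```text
t: 6.37
position: [0.6445, -0.0178, 0.0935]
eef_rot: [-3.141, -0.001, 1.608]
ft_force: [1.0, 0.9, 1.0]
gripper_width: 0.0256
t 6.37 pos [ 0.6445 -0.0178  0.0935] yaw 92.1 | shift cm now [-3.49  0.34  1.35] after turn [-3.49  0.28  1.35] turn z -1.0 q1,q6 [-0.03  1.51] w 0.0256 F [1.  0.9 1. ]
```

```bash
python3 -m inch '-3.5 0.3 0 0 0 -1 0.4;0 0 0 0 0 0 0.4'
python3 g.py .6492 -.0525 .023 93.1
```

```text
t: 6.53
position: [0.6489, -0.059, 0.0918]
eef_rot: [-3.14, -0.0, 1.62]
ft_force: [0.1, 0.1, -0.1]
gripper_width: 0.0258
t 6.53 pos [ 0.6489 -0.059   0.0918] yaw 92.8 | shift cm now [0.65 0.07 6.88] after turn [0.65 0.07 6.88] turn z -0.3 q1,q6 [-0.09  1.43] w 0.0258 F [ 0.1  0.1 -0.1]
```

```bash
python3 -m inch '0.6 0.1 0 0 0 0 0.4;0 0 2.5 0 0 0 0.4;0 0 2.2 0 0 0 0.4;0 0 2 0 0 0 0.4;0 0 0 0 0 0 0.4'
python3 g.py .6492 -.0525 .023 93.1
```

```text
t: 6.95
position: [0.6501, -0.0521, 0.0211]
eef_rot: [3.141, -0.0, 1.613]
ft_force: [-1.4, -0.6, -0.3]
gripper_width: 0.0255
t 6.95 pos [ 0.6501 -0.0521  0.0211] yaw 92.4 | shift cm now [-0.04 -0.09 -0.19] after turn [-0.04 -0.09 -0.19] turn z -0.7 q1,q6 [-0.08  1.45] w 0.0255 F [-1.4 -0.6 -0.3]
```

```bash
python3 -m inch '0 0 -0.4 0 0 -0.5 0.4;0 0 0 0 0 0 1;0 0 0 0 0 0 1;0 0 0 0 0 0 1;0 0 0 0 0 0 1'
python3 -m inch '0 0 0 0 0 -7.1 1;0 0 0 0 0 -7.1 1;0 0 0 0 0 -7.1 1;0 0 0 0 0 -7.1 1;0 0 0 0 0 -7.1 1'
python3 -m inch '0 0 0 0 0 -7.1 1;0 0 0 0 0 -7.1 1;0 0 0 0 0 -7.1 1;0 0 0 0 0 -7.1 1;0 0 0 0 0 -7.1 1'
python3 g.py .6492 -.0525 .0235 178
```

```text
t: 7.37
position: [0.6486, -0.05, 0.026]
eef_rot: [-3.139, 0.001, 1.624]
ft_force: [2.8, -3.2, -17.2]
gripper_width: 0.0069
t: 7.78
position: [0.6459, -0.051, 0.026]
eef_rot: [-3.132, -0.002, 2.249]
ft_force: [-1.6, -5.4, -13.7]
gripper_width: 0.0064
t: 8.2
position: [0.6442, -0.0535, 0.026]
eef_rot: [-3.129, -0.009, 2.874]
ft_force: [1.7, -7.3, -15.6]
gripper_width: 0.0064
t 8.2 pos [ 0.6442 -0.0535  0.026 ] yaw 164.7 | shift cm now [-0.46  0.23  0.24] after turn [-0.49  0.12  0.25] turn z -13.3 q1,q6 [-0.08  0.19] w 0.0064 F [  1.7  -7.3 -15.6]
```

```bash
python3 -m inch '0 0 0 0 0 -7.1 1;0 0 0 0 0 -7.1 1;0 0 0 0 0 -2 1;0 0 0 0 0 0 0.4;0 0 0 0 0 0 0.4'
python3 -m inch '0 0 0 0 0 0 0.4;0 0 -3 0 0 0 0.4;0 0 -3 0 0 0 0.4;0 0 -3 0 0 0 0.4;0 0 -3 0 0 0 -0.4'
python3 - <<'E'
from h import *
p,W=cloud("top"); 
cv2.imwrite("pics/c2.png",cv2.resize(p[140:230,260:390,::-1],None,fx=5,fy=5,interpolation=cv2.INTER_CUBIC))
E
python3 g.py .6404 .0137 .10 97.6
```

```text
t: 8.62
position: [0.6449, -0.0548, 0.0276]
eef_rot: [-3.13, -0.011, -3.116]
ft_force: [0.6, 0.5, 0.1]
gripper_width: 0.0256
t: 9.03
position: [0.6438, -0.0521, 0.1492]
eef_rot: [-3.131, -0.016, -3.124]
ft_force: [0.9, 0.1, 1.2]
gripper_width: 0.0363
t 9.08 pos [ 0.6462 -0.0521  0.1559] yaw -179.0 | shift cm now [0.42 6.65 5.52] after turn [6.6  0.3  5.59] turn z 83.4 q1,q6 [-0.07 -0.09] w 0.0438 F [-0.1  0.   7.1]
```

View pics/c2.png

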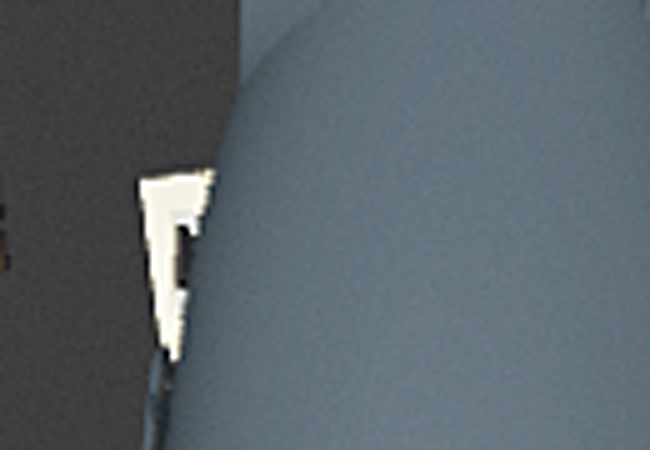

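The top view shows the left button turned aside at about (185,260) in the crop; the arm hides the right one. I'll turn the tool and check from the scene camera.

```bash
python3 -m inch '0 0 0 0 0 7.1 0;0 0 0 0 0 7.1 0;0 0 0 0 0 7.1 0;0 0 0 0 0 7.1 0;0 0 0 0 0 7.1 0' >/dev/null
python3 -m inch '0 0 0 0 0 7.1 0;0 0 0 0 0 7.1 0;0 0 0 0 0 7.1 0;0 0 0 0 0 7.1 0;0 0 0 0 0 7.1 0' >/dev/null
python3 -m inch '0 0 0 0 0 7.1 0;0 0 0 0 0 6 0;0 0 0 0 0 0 0'
python3 - <<'E'
from h import *
p,W=cloud("scene"); 
cv2.imwrite("pics/c3.png",cv2.resize(p[240:330,290:410,::-1],None,fx=5,fy=5,interpolation=cv2.INTER_CUBIC))
E
python3 g.py .6404 .0137 .10 97.6
```

```text
t: 10.17
position: [0.6532, -0.0497, 0.1715]
eef_rot: [3.125, 0.012, 1.661]
ft_force: [-0.6, 0.5, -0.1]
gripper_width: 0.0426
t 10.22 pos [ 0.6533 -0.0497  0.1715] yaw 95.6 | shift cm now [ 6.53 -0.79  7.06] after turn [ 6.46 -0.44  7.15] turn z -2.0 q1,q6 [-0.07  1.4 ] w 0.043 F [-0.5 -0.2  0.5]
```

View pics/c3.png

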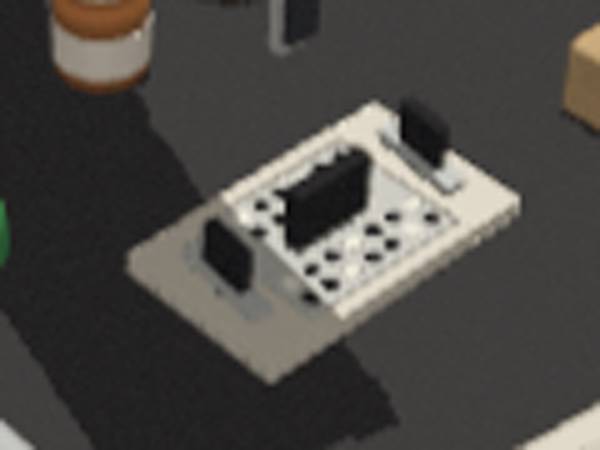

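Both buttons are now turned across the frame, fins at crop (228,255) and (425,130), and the plate is still seated. Next, the handle.

```bash
cat >> g.py <<'E'
D=R.from_euler('xyz',[np.pi,0,np.radians(ty)]); print("full rotvec deg",np.degrees((Rt.inv()*D).as_rotvec()).round(1))
E
python3 -m inch '3.2 -0.2 2.5 0 0 -2 0;3.2 -0.2 2.5 0 0 0 0;0 0 0 0 0 0 0'
python3 g.py .6404 .0137 .02 97.6
```

```text
t: 10.47
position: [0.6445, 0.0133, 0.1213]
eef_rot: [3.12, 0.014, 1.712]
ft_force: [-1.8, -0.6, -0.2]
gripper_width: 0.0425
t 10.47 pos [0.6445 0.0133 0.1213] yaw 98.1 | shift cm now [ 0.24 -0.62 10.12] after turn [ 0.09 -0.4  10.13] turn z 0.5 q1,q6 [0.03 1.46] w 0.0425 F [-1.8 -0.6 -0.2]
full rotvec deg [1.3 0.8 0.5]
```

```bash
python3 -m inch '0.1 -0.4 2.5 1.3 0.8 0.5 0;0 0 2.8 0 0 0 0;0 0 2.2 0 0 0 0;0 0 1.8 0 0 0 0;0 0 0 0 0 0 0'
python3 g.py .6404 .0137 .02 97.6
```

```text
t: 10.88
position: [0.642, 0.0163, 0.0271]
eef_rot: [3.138, -0.0, 1.726]
ft_force: [-0.9, 1.1, -0.5]
gripper_width: 0.0428
t 10.88 pos [0.642  0.0163 0.0271] yaw 98.9 | shift cm now [-0.23 -0.2   0.71] after turn [-0.23 -0.19  0.71] turn z 1.3 q1,q6 [0.03 1.44] w 0.0428 F [-0.9  1.1 -0.5]
full rotvec deg [ 0.2 -0.   1.3]
```

```bash
python3 -m inch '-0.2 -0.2 0.6 0 0 0.8 0;0 0 0 0 0 0 1;0 0 0 0 0 0 1;0 0 0 0 0 0 1;0 0 0 0 0 0 1'
python3 -m inch '0 0 0 0 0 0 1;0 0 -1 0 0 0 1;0 0 -1.5 0 0 0 1;0 0 -2.5 0 0 0 1;0 0 -3 0 0 0 1'
python3 -m inch '0 0 -3 0 0 0 1;0 0 0 0 0 0 1'
python3 g.py .4757 .3641 .12 93.7
```

```text
t: 11.3
position: [0.6416, 0.0134, 0.0247]
eef_rot: [3.135, 0.0, 1.716]
ft_force: [-3.0, -0.8, -4.1]
gripper_width: 0.011
t: 11.72
position: [0.6383, 0.0132, 0.1047]
eef_rot: [-3.141, -0.001, 1.716]
ft_force: [-0.2, 0.1, -1.7]
gripper_width: 0.0111
t: 11.88
position: [0.6406, 0.0134, 0.1438]
eef_rot: [3.134, 0.0, 1.717]
ft_force: [1.6, -0.4, -1.6]
gripper_width: 0.0112
t 11.88 pos [0.6406 0.0134 0.1438] yaw 98.4 | shift cm now [ 37.1  -11.23   2.28] after turn [ 36.07 -14.2    2.38] turn z 4.7 q1,q6 [0.02 1.45] w 0.0112 F [ 1.6 -0.4 -1.6]
full rotvec deg [ 0.4 -0.   4.7]
```

```bash
python3 -m inch '3.4 -1.2 0 0 0 1 1;3.4 -1.2 0 0 0 1 1;3.4 -1.2 0 0 0 1 1;3.4 -1.2 0 0 0 1 1;3.4 -1.2 0 0 0 1 1'
python3 -m inch '3.4 -1.2 0 0 0 0 1;3.4 -1.2 0 0 0 0 1;3.4 -1.2 0 0 0 0 1;3.4 -1.2 0 0 0 0 1;0 0 0 0 0 0 1'
python3 g.py .4757 .3641 .0255 93.7
```

```text
t: 12.3
position: [0.5656, 0.1752, 0.1499]
eef_rot: [3.121, -0.0, 1.617]
ft_force: [0.8, 0.4, -2.1]
gripper_width: 0.0109
t: 12.72
position: [0.5064, 0.3206, 0.1537]
eef_rot: [3.115, -0.005, 1.62]
ft_force: [0.8, 1.4, -1.8]
gripper_width: 0.0111
t 12.72 pos [0.5064 0.3206 0.1537] yaw 92.8 | shift cm now [ 4.43 -3.19 12.77] after turn [ 4.53 -2.78 12.82] turn z -0.9 q1,q6 [0.57 2.09] w 0.0111 F [ 0.8  1.4 -1.8]
full rotvec deg [ 1.5 -0.3 -0.9]
```

```bash
python3 -m inch '2.2 -1.4 1 1.5 -0.3 -0.9 1;2.2 -1.4 1 0 0 0 1;0 0 2 0 0 0 1;0 0 2.5 0 0 0 1;0 0 0 0 0 0 1'
python3 g.py .4757 .3641 .0255 93.7
```

```text
t: 13.13
position: [0.4752, 0.3701, 0.0916]
eef_rot: [3.135, -0.004, 1.643]
ft_force: [-1.3, -1.1, -2.5]
gripper_width: 0.0106
t 13.13 pos [0.4752 0.3701 0.0916] yaw 94.1 | shift cm now [-0.63 -0.04  6.61] after turn [-0.6   0.01  6.61] turn z 0.4 q1,q6 [0.66 2.16] w 0.0106 F [-1.3 -1.1 -2.5]
full rotvec deg [ 0.4 -0.2  0.4]
```

```bash
python3 -m inch '-0.6 0 2 0.4 -0.2 0.4 1;0 0 2 0 0 0 1;0 0 1.5 0 0 0 1;0 0 0.5 0 0 0 1;0 0 0 0 0 0 1'
python3 g.py .4757 .3641 .0255 93.7
```

```text
t: 13.55
position: [0.4785, 0.3653, 0.0365]
eef_rot: [3.137, -0.004, 1.636]
ft_force: [0.3, 0.1, -1.9]
gripper_width: 0.0108
t 13.55 pos [0.4785 0.3653 0.0365] yaw 93.7 | shift cm now [-0.1  -0.29  1.1 ] after turn [-0.1  -0.29  1.1 ] turn z 0.0 q1,q6 [0.65 2.16] w 0.0108 F [ 0.3  0.1 -1.9]
full rotvec deg [ 0.3 -0.2  0. ]
```

```bash
python3 -m inch '-0.1 -0.25 0.7 0.3 -0.2 0 1;0 0 0.4 0 0 0 1;0 0 0.1 0 0 0 1;0 0 0 0 0 0 1'
python3 g.py .4757 .3641 .0245 93.7
```

```text
t: 13.88
position: [0.4781, 0.3651, 0.028]
eef_rot: [3.138, -0.003, 1.635]
ft_force: [-0.1, 0.8, -1.8]
gripper_width: 0.0109
t 13.88 pos [0.4781 0.3651 0.028 ] yaw 93.7 | shift cm now [-0.08 -0.24  0.35] after turn [-0.08 -0.24  0.35] turn z -0.0 q1,q6 [0.65 2.16] w 0.0109 F [-0.1  0.8 -1.8]
full rotvec deg [ 0.2 -0.2 -0. ]
```

```bash
python3 -m inch '0 -0.2 0.6 0 0 0 1;0 0 0.2 0 0 0 1;0 0 0 0 0 0 1;0 0 0 0 0 0 0.1;0 0 0 0 0 0 0.1'
python3 -m inch '0 0 0 0 0 0 0.1;0 0 -2 0 0 0 0.1;0 0 -3 0 0 0 0.1;0 0 -4 0 0 0 -1;0 0 -2 0 0 0 -1'
python3 g.py .4505 -.0945 .11 93.7
```

```text
t: 14.3
position: [0.4776, 0.3663, 0.0238]
eef_rot: [3.133, -0.006, 1.635]
ft_force: [0.0, 0.5, 0.7]
gripper_width: 0.0341
t: 14.72
position: [0.4736, 0.3635, 0.1317]
eef_rot: [3.141, -0.001, 1.635]
ft_force: [0.1, 1.5, 0.8]
gripper_width: 0.0618
t 14.72 pos [0.4736 0.3635 0.1317] yaw 93.7 | shift cm now [-45.56  -5.26   2.14] after turn [-45.56  -5.26   2.17] turn z 0.0 q1,q6 [0.65 2.16] w 0.0618 F [0.1 1.5 0.8]
full rotvec deg [ 0. -0.  0.]
```

```bash
python3 -m inch '-4 -0.45 -0.3 0 0 0 -1;-4 -0.45 -0.3 0 0 0 -1;-4 -0.45 0 0 0 0 -1;-4 -0.45 0 0 0 0 -1;-4 -0.45 0 0 0 0 -1'
python3 -m inch '-4 -0.45 0 0 0 0 -1;-4 -0.45 0 0 0 0 -1;-4 -0.45 0 0 0 0 -1;-4 -0.45 0 0 0 0 -1;0 0 0 0 0 0 -1'
python3 g.py .4505 -.0945 .10 93.7
```

```text
t: 15.13
position: [0.467, 0.1648, 0.1424]
eef_rot: [3.13, -0.007, 1.645]
ft_force: [1.8, -0.8, 0.0]
gripper_width: 0.0856
t: 15.55
position: [0.4588, -0.0077, 0.1414]
eef_rot: [3.127, -0.006, 1.642]
ft_force: [-0.6, 0.4, 0.1]
gripper_width: 0.0854
t 15.55 pos [ 0.4588 -0.0077  0.1414] yaw 94.1 | shift cm now [-8.62 -1.5   4.07] after turn [-8.61 -1.39  4.14] turn z 0.4 q1,q6 [-0.02  1.48] w 0.0854 F [-0.6  0.4  0.1]
full rotvec deg [ 0.8 -0.3  0.4]
```

```bash
python3 -m inch '-4.1 -0.7 0 0.8 -0.3 0.4 -1;-4.1 -0.7 0 0 0 0 -1;0 0 0 0 0 0 -1;0 0 0 0 0 0 -1'
python3 g.py .4505 -.0945 .08 93.7
python3 - <<'E'
from h import *
p,W=cloud("top"); 
cv2.imwrite("pics/c4.png",cv2.resize(p[210:310,150:300,::-1],None,fx=5,fy=5,interpolation=cv2.INTER_CUBIC))
print("handle",rect(sel(W,165,220,225,285,.035,.06)))
E
```

```text
t: 15.88
position: [0.4503, -0.0911, 0.1413]
eef_rot: [3.14, -0.0, 1.629]
ft_force: [-0.0, 0.4, 0.6]
gripper_width: 0.0854
t 15.88 pos [ 0.4503 -0.0911  0.1413] yaw 93.4 | shift cm now [-0.34 -0.01  6.13] after turn [-0.34 -0.    6.13] turn z -0.3 q1,q6 [-0.2   1.31] w 0.0854 F [-0.   0.4  0.6]
full rotvec deg [ 0.1 -0.  -0.3]
handle (array([478.3, 365.9]), array([12.6, 52.2]), 3.9)
```

View pics/c4.png

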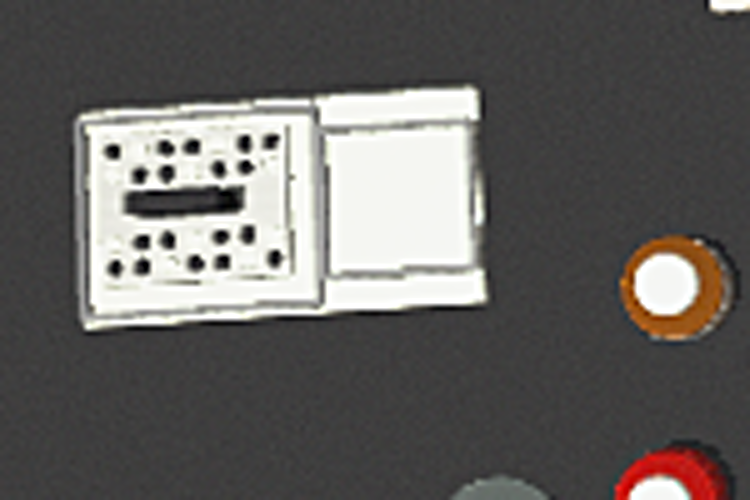

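The plate lies in its recess, handle at crop (184,201) and about 3 mm from target. Next, the squat jar.

```bash
python3 -m inch '-0.34 0 2 0 0 0 -1;0 0 2.5 0 0 0 -1;0 0 2.5 0 0 0 -1;0 0 2.5 0 0 0 -1;0 0 0 0 0 0 -1'
python3 g.py .4505 -.0945 .017 93.7
```

```text
t: 16.35
position: [0.4536, -0.0906, 0.0446]
eef_rot: [3.134, 0.001, 1.635]
ft_force: [-0.8, -0.4, -1.0]
gripper_width: 0.0853
t 16.35 pos [ 0.4536 -0.0906  0.0446] yaw 93.7 | shift cm now [-0.37 -0.35  2.76] after turn [-0.37 -0.33  2.76] turn z -0.0 q1,q6 [-0.2   1.31] w 0.0853 F [-0.8 -0.4 -1. ]
full rotvec deg [ 0.4  0.1 -0. ]
```

```bash
python3 -m inch '-0.4 -0.3 1.3 0.4 0.1 0 -1;0 0 1.2 0 0 0 -1;0 0 0.4 0 0 0 -1;0 0 0 0 0 0 1;0 0 0 0 0 0 1'
python3 -m inch '0 0 0 0 0 0 1;0 0 0 0 0 0 1;0 0 0 0 0 0 1'
python3 g.py .4505 -.0945 .017 93.7
```

```text
t: 16.77
position: [0.4525, -0.0909, 0.0181]
eef_rot: [3.141, -0.001, 1.641]
ft_force: [0.6, -0.1, 0.1]
gripper_width: 0.0638
t: 17.02
position: [0.4539, -0.0904, 0.0209]
eef_rot: [3.138, -0.0, 1.642]
ft_force: [0.4, 0.4, -2.7]
gripper_width: 0.0475
t 17.02 pos [ 0.4539 -0.0904  0.0209] yaw 94.1 | shift cm now [-0.38 -0.37  0.39] after turn [-0.38 -0.37  0.39] turn z 0.4 q1,q6 [-0.2  1.3] w 0.0475 F [ 0.4  0.4 -2.7]
full rotvec deg [ 0.2 -0.   0.4]
```

```bash
python3 -m inch '0 0 0 0 0 0 1;0 0 0 0 0 0 1;0 0 -1 0 0 0 1;0 0 -1.5 0 0 0 1;0 0 0 0 0 0 1'
python3 - <<'E'
from h import *
p,W=cloud("scene"); 
cv2.imwrite("pics/c5.png",cv2.resize(p[190:310,220:360,::-1],None,fx=5,fy=5,interpolation=cv2.INTER_CUBIC))
E
```

```text
t: 17.43
position: [0.4537, -0.0903, 0.0473]
eef_rot: [3.138, -0.0, 1.642]
ft_force: [1.2, -0.2, -0.9]
gripper_width: 0.0474
```

View pics/c5.png

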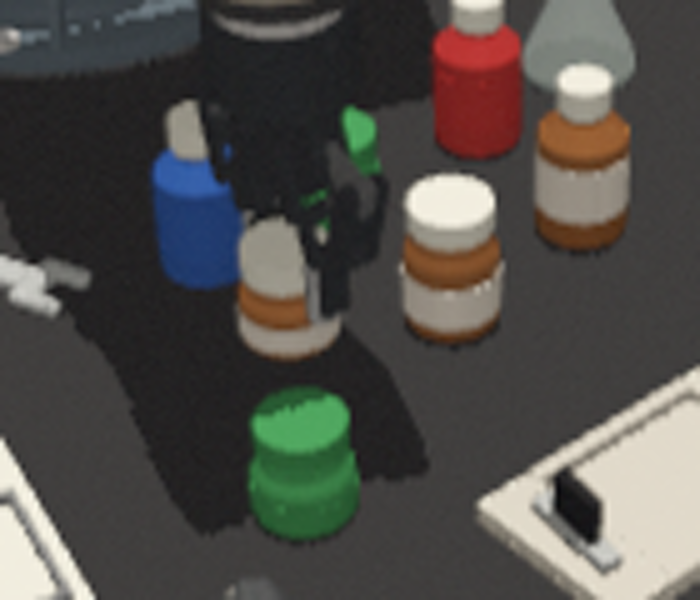

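```bash
python3 -m inch '0 0 -2.5 0 0 0 1;0 0 -3 0 0 0 1;0 0 -3 0 0 0 1;0 0 -3 0 0 0 1;0 0 0 0 0 0 1'
python3 - <<'E'
from h import *
p,W=cloud("scene"); 
cv2.imwrite("pics/c6.png",cv2.resize(p[150:310,200:360,::-1],None,fx=3.6,fy=3.6,interpolation=cv2.INTER_CUBIC))
E
python3 g.py .4825 .2637 .17 93.7
```

```text
t: 17.9
position: [0.4503, -0.0899, 0.1606]
eef_rot: [-3.137, -0.003, 1.642]
ft_force: [1.6, -0.6, -1.6]
gripper_width: 0.0476
t 17.95 pos [ 0.4496 -0.0897  0.1581] yaw 94.1 | shift cm now [35.02  5.79 -1.11] after turn [35.06  5.56 -1.19] turn z 0.4 q1,q6 [-0.2  1.3] w 0.0476 F [-0.2  0.4 -2.4]
full rotvec deg [-0.4 -0.2  0.4]
```

View pics/c6.png

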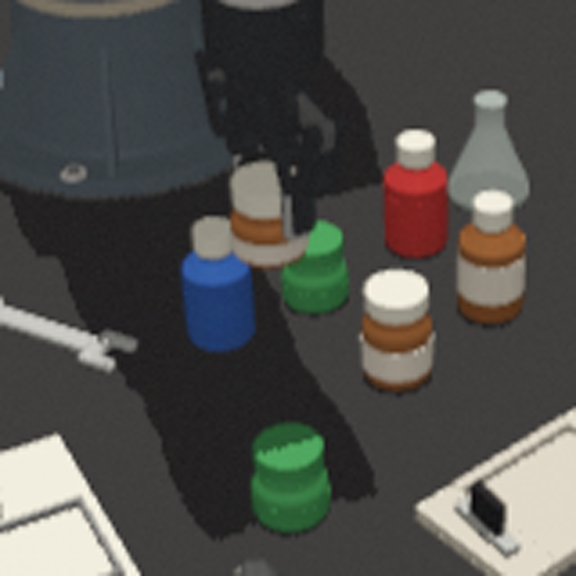

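The jar is lifted and upright, at crop (265,215), with the medium jar untouched. Now I carry it.

```bash
python3 -m inch '3.4 0.55 -0.6 0 0 0 1;3.4 0.55 -0.4 0 0 0 1;3.4 0.55 0 0 0 0 1;3.4 0.55 0 0 0 0 1;3.4 0.55 0 0 0 0 1'
python3 -m inch '3.4 0.55 0 0 0 0 1;3.4 0.55 0 0 0 0 1;3.4 0.55 0 0 0 0 1;3.4 0.55 0 0 0 0 1;0 0 0 0 0 0 1'
python3 g.py .4825 .2637 .10 93.7
```

```text
t: 18.37
position: [0.4639, 0.0819, 0.161]
eef_rot: [-3.129, -0.002, 1.631]
ft_force: [0.8, -0.4, -2.2]
gripper_width: 0.0473
t: 18.78
position: [0.4742, 0.2302, 0.1503]
eef_rot: [-3.12, -0.0, 1.634]
ft_force: [0.3, -0.4, -3.0]
gripper_width: 0.0473
t 18.78 pos [0.4742 0.2302 0.1503] yaw 93.6 | shift cm now [3.29 1.15 5.  ] after turn [3.29 1.04 5.03] turn z -0.1 q1,q6 [0.45 1.95] w 0.0473 F [ 0.3 -0.4 -3. ]
full rotvec deg [-1.2 -0.  -0.1]
```

```bash
python3 -m inch '3.3 1 1 -1.2 0 0 1;0 0 1 0 0 0 1;0 0 2.5 0 0 0 1;0 0 2.5 0 0 0 1;0 0 0 0 0 0 1'
python3 g.py .4825 .2637 .027 93.7
```

```text
t: 19.2
position: [0.4788, 0.2673, 0.0677]
eef_rot: [-3.135, 0.003, 1.639]
ft_force: [-1.4, -0.6, -3.3]
gripper_width: 0.0473
t 19.2 pos [0.4788 0.2673 0.0677] yaw 93.9 | shift cm now [-0.37  0.37  4.07] after turn [-0.38  0.34  4.07] turn z 0.2 q1,q6 [0.51 2.01] w 0.0473 F [-1.4 -0.6 -3.3]
full rotvec deg [-0.4  0.2  0.2]
```

```bash
python3 -m inch '-0.4 0.3 2 -0.4 0.2 0.2 1;0 0 1.2 0 0 0 1;0 0 0.7 0 0 0 1;0 0 0 0 0 0 1;0 0 0 0 0 0 1'
python3 g.py .4825 .2637 .0255 93.7
```

```text
t: 19.62
position: [0.4795, 0.2615, 0.0243]
eef_rot: [-3.136, 0.002, 1.635]
ft_force: [-0.8, 0.4, -1.5]
gripper_width: 0.0473
t 19.62 pos [0.4795 0.2615 0.0243] yaw 93.7 | shift cm now [ 0.2   0.31 -0.12] after turn [ 0.2   0.31 -0.12] turn z -0.0 q1,q6 [0.5  2.01] w 0.0473 F [-0.8  0.4 -1.5]
full rotvec deg [-0.3  0.1 -0. ]
```

```bash
python3 -m inch '0 0 0 0 0 0 -1;0 0 0 0 0 0 -1;0 0 0 0 0 0 -1;0 0 -2 0 0 0 -1;0 0 -3 0 0 0 -1'
python3 -m inch '0 0 -3 0 0 0 -1;0 0 -3 0 0 0 -1;0 0 -3 0 0 0 -1;0 0 0 0 0 0 -1'
python3 g.py .433 .107 .17 90
python3 - <<'E'
from h import *
p,W=cloud("top")
w=sel(W,205,255,225,285,.045,.09); print("cap",w.mean(0) if len(w) else 0,rect(w))
E
```

```text
t: 20.03
position: [0.4789, 0.261, 0.0745]
eef_rot: [-3.133, 0.004, 1.635]
ft_force: [-0.3, 0.8, 0.1]
gripper_width: 0.0854
t: 20.37
position: [0.4813, 0.2624, 0.176]
eef_rot: [-3.141, -0.0, 1.635]
ft_force: [1.4, -0.2, 1.3]
gripper_width: 0.0854
t 20.37 pos [0.4813 0.2624 0.176 ] yaw 93.7 | shift cm now [-15.2   -5.82   0.6 ] after turn [-15.54  -4.83   0.6 ] turn z 3.7 q1,q6 [0.5  2.01] w 0.0854 F [ 1.4 -0.2  1.3]
full rotvec deg [-0.  -0.   3.7]
cap [0.47980642 0.25630097 0.05991515] (array([480. , 257.2]), array([44.9, 43.6]), 89.3)
```

```bash
python3 -m inch '-3.6 -1.4 0 0 0 2 -1;-3.6 -1.3 0 0 0 1.5 -1;-3.6 -1.2 0 0 0 0 -1;-3 -1 0 0 0 0 -1;0 0 0 0 0 0 -1'
python3 g.py .433 .107 .13 90
```

```text
t: 20.83
position: [0.4336, 0.12, 0.172]
eef_rot: [3.142, 0.0, 1.576]
ft_force: [0.6, 1.0, -0.1]
gripper_width: 0.0855
t 20.83 pos [0.4336 0.12   0.172 ] yaw 90.3 | shift cm now [-1.3  -0.07  4.2 ] after turn [-1.3  -0.06  4.2 ] turn z 0.3 q1,q6 [0.27 1.84] w 0.0855 F [ 0.6  1.  -0.1]
full rotvec deg [0.  0.  0.3]
```

```bash
python3 -m inch '-1.3 -0.05 1 0 0 0 -1;0 0 2.5 0 0 0 -1;0 0 2.5 0 0 0 -1;0 0 2.5 0 0 0 -1;0 0 0 0 0 0 -1'
python3 g.py .433 .107 .029 90
```

```text
t: 21.25
position: [0.4334, 0.1046, 0.0845]
eef_rot: [3.137, -0.001, 1.572]
ft_force: [-1.4, -0.1, -1.9]
gripper_width: 0.0854
t 21.25 pos [0.4334 0.1046 0.0845] yaw 90.1 | shift cm now [ 0.23 -0.07  5.55] after turn [ 0.24 -0.04  5.55] turn z 0.1 q1,q6 [0.24 1.81] w 0.0854 F [-1.4 -0.1 -1.9]
full rotvec deg [ 0.3 -0.1  0.1]
```

```bash
python3 -m inch '0.2 0 2.2 0.3 0 0 -1;0 0 2 0 0 0 -1;0 0 0.8 0 0 0 -1;0 0 0 0 0 0 -1'
python3 g.py .433 .107 .029 90
```

```text
t: 21.58
position: [0.4341, 0.1074, 0.0349]
eef_rot: [3.141, -0.002, 1.572]
ft_force: [-1.1, -0.8, -0.1]
gripper_width: 0.0853
t 21.58 pos [0.4341 0.1074 0.0349] yaw 90.1 | shift cm now [-0.04 -0.11  0.59] after turn [-0.04 -0.11  0.59] turn z 0.1 q1,q6 [0.24 1.81] w 0.0853 F [-1.1 -0.8 -0.1]
full rotvec deg [ 0.  -0.1  0.1]
```

```bash
python3 -m inch '0 0 0.8 0 0 0 -1;0 0 0 0 0 0 1;0 0 0 0 0 0 1;0 0 0 0 0 0 1;0 0 0 0 0 0 1'
python3 -m inch '0 0 0 0 0 0 1;0 0 0 0 0 0 1'
python3 g.py .433 .107 .029 90
```

```text
t: 22.0
position: [0.4363, 0.1082, 0.0303]
eef_rot: [3.137, -0.003, 1.573]
ft_force: [-0.8, 0.3, -1.6]
gripper_width: 0.0507
t: 22.17
position: [0.4369, 0.1084, 0.0312]
eef_rot: [3.136, -0.003, 1.573]
ft_force: [0.0, 0.4, -1.0]
gripper_width: 0.0504
t 22.17 pos [0.4369 0.1084 0.0312] yaw 90.1 | shift cm now [-0.14 -0.4   0.22] after turn [-0.14 -0.39  0.22] turn z 0.1 q1,q6 [0.24 1.81] w 0.0504 F [ 0.   0.4 -1. ]
full rotvec deg [ 0.3 -0.2  0.1]
```

```bash
python3 -m inch '0 0 -1 0 0 0 1;0 0 -2.5 0 0 0 1;0 0 -3 0 0 0 1;0 0 -3 0 0 0 1;0 0 -3 0 0 0 1'
python3 -m inch '0 0 -1 0 0 0 1;0 0 0 0 0 0 1'
python3 g.py .501 -.300 .16 84.8
```

```text
t: 22.58
position: [0.4318, 0.1069, 0.1559]
eef_rot: [-3.137, -0.0, 1.572]
ft_force: [1.8, -0.2, -1.0]
gripper_width: 0.0502
t: 22.75
position: [0.4343, 0.1074, 0.1723]
eef_rot: [3.139, -0.002, 1.572]
ft_force: [0.3, 0.7, -1.8]
gripper_width: 0.0506
t 22.75 pos [0.4343 0.1074 0.1723] yaw 90.1 | shift cm now [-40.76   6.61   1.16] after turn [-39.97  10.34   1.23] turn z 5.3 q1,q6 [0.24 1.81] w 0.0506 F [ 0.3  0.7 -1.8]
full rotvec deg [ 0.2 -0.1  5.3]
```

```bash
python3 -m inch '-3.5 0.6 0 0 0 0.5 1;-3.5 0.6 0 0 0 0.5 1;-3.5 0.6 0 0 0 0.5 1;-3.5 0.6 0 0 0 0.5 1;-3.5 0.6 0 0 0 0.5 1'
python3 -m inch '-3.5 0.7 0 0 0 0.5 1;-3.5 0.7 0 0 0 0.5 1;-3.5 0.7 0 0 0 0.5 1;-3.5 0.7 0 0 0 0 1;-3.5 0.7 0 0 0 0 1'
python3 g.py .501 -.300 .10 84.8
```

```text
t: 23.17
position: [0.4622, -0.0681, 0.1699]
eef_rot: [3.138, -0.005, 1.539]
ft_force: [1.1, -0.1, -1.6]
gripper_width: 0.0503
t: 23.58
position: [0.4863, -0.2535, 0.1637]
eef_rot: [-3.141, -0.006, 1.511]
ft_force: [1.0, 0.4, -1.3]
gripper_width: 0.05
t 23.58 pos [ 0.4863 -0.2535  0.1637] yaw 86.6 | shift cm now [-4.59  1.75  6.34] after turn [-4.5   1.88  6.37] turn z 1.8 q1,q6 [-0.48  1.15] w 0.05 F [ 1.   0.4 -1.3]
full rotvec deg [-0.  -0.4  1.8]
```

```bash
python3 -m inch '-3.3 1.6 0 0 -0.4 1.8 1;0 0 1 0 0 0 1;0 0 2 0 0 0 1;0 0 2 0 0 0 1;0 0 0 0 0 0 1'
python3 g.py .501 -.300 .037 84.8
```

```text
t: 24.0
position: [0.4991, -0.2976, 0.1053]
eef_rot: [-3.138, 0.001, 1.469]
ft_force: [-1.5, 1.5, -1.5]
gripper_width: 0.05
t 24.0 pos [ 0.4991 -0.2976  0.1053] yaw 84.1 | shift cm now [-0.21  0.24  6.83] after turn [-0.22  0.22  6.83] turn z -0.7 q1,q6 [-0.54  1.14] w 0.05 F [-1.5  1.5 -1.5]
full rotvec deg [-0.2  0.  -0.7]
```

```bash
python3 -m inch '-0.2 0.2 2.5 0 0 0 1;0 0 2.2 0 0 0 1;0 0 1.2 0 0 0 1;0 0 0.4 0 0 0 1;0 0 0 0 0 0 1'
python3 g.py .501 -.300 .0355 84.8
```

```text
t: 24.42
position: [0.4997, -0.2986, 0.0394]
eef_rot: [-3.135, -0.0, 1.469]
ft_force: [0.3, 0.9, -0.7]
gripper_width: 0.0502
t 24.42 pos [ 0.4997 -0.2986  0.0394] yaw 84.2 | shift cm now [-0.12  0.14  0.39] after turn [-0.12  0.14  0.39] turn z -0.6 q1,q6 [-0.54  1.13] w 0.0502 F [ 0.3  0.9 -0.7]
full rotvec deg [-0.4 -0.  -0.6]
```

```bash
python3 -m inch '-0.1 0.1 0.4 0 0 0 1;0 0 0.1 0 0 0 1;0 0 0 0 0 0 1'
python3 g.py .501 -.300 .0352 84.8
```

```text
t: 24.67
position: [0.5016, -0.3, 0.0362]
eef_rot: [-3.137, 0.0, 1.47]
ft_force: [-1.2, -0.1, -2.1]
gripper_width: 0.0501
t 24.67 pos [ 0.5016 -0.3     0.0362] yaw 84.2 | shift cm now [-0.01 -0.06  0.1 ] after turn [-0.01 -0.06  0.1 ] turn z -0.6 q1,q6 [-0.54  1.13] w 0.0501 F [-1.2 -0.1 -2.1]
full rotvec deg [-0.3  0.  -0.6]
```

```bash
python3 -m inch '0 0 0.1 0 0 0 1;0 0 0 0 0 0 -0.5;0 0 0 0 0 0 -0.5;0 0 0 0 0 0 -0.5;0 0 -2 0 0 0 -0.5'
python3 -m inch '0 0 -3 0 0 0 -0.5;0 0 -3 0 0 0 -0.5;0 0 -3 0 0 0 -0.5;0 0 -3 0 0 0 -0.5;0 0 -2 0 0 0 -0.5'
python3 -m inch '0 0 0 0 0 7.1 -0.3;0 0 0 0 0 7.1 -0.3;0 0 0 0 0 7.1 -0.3;0 0 0 0 0 7.1 -0.3;0 0 0 0 0 7.1 -0.3' >/dev/null
python3 -m inch '0 0 0 0 0 7.1 -0.3;0 0 0 0 0 7.1 -0.3;0 0 0 0 0 7.1 -0.3;0 0 0 0 0 7.1 -0.3;0 0 0 0 0 7.1 -0.3' 
python3 g.py .6746 -.1934 .15 7.7
python3 - <<'E'
from h import *
p,W=cloud("scene"); 
cv2.imwrite("pics/c7.png",cv2.resize(p[180:360,120:360,::-1],None,fx=3.2,fy=3.2,interpolation=cv2.INTER_CUBIC))
E
```

```text
t: 25.08
position: [0.5015, -0.2998, 0.055]
eef_rot: [-3.136, 0.0, 1.47]
ft_force: [-1.0, 0.0, -1.0]
gripper_width: 0.064
t: 25.5
position: [0.5004, -0.2988, 0.2004]
eef_rot: [-3.133, -0.001, 1.47]
ft_force: [1.3, -0.4, 0.2]
gripper_width: 0.0641
t: 26.33
position: [0.5034, -0.3007, 0.2107]
eef_rot: [3.135, -0.003, 0.219]
ft_force: [-0.2, 0.2, 0.1]
gripper_width: 0.0551
t 26.33 pos [ 0.5034 -0.3007  0.2107] yaw 12.5 | shift cm now [19.02 -6.8   6.08] after turn [18.4  -8.34  6.07] turn z 4.8 q1,q6 [-0.54  2.39] w 0.0551 F [-0.2  0.2  0.1]
full rotvec deg [ 0.3 -0.2  4.8]
```

View pics/c7.png

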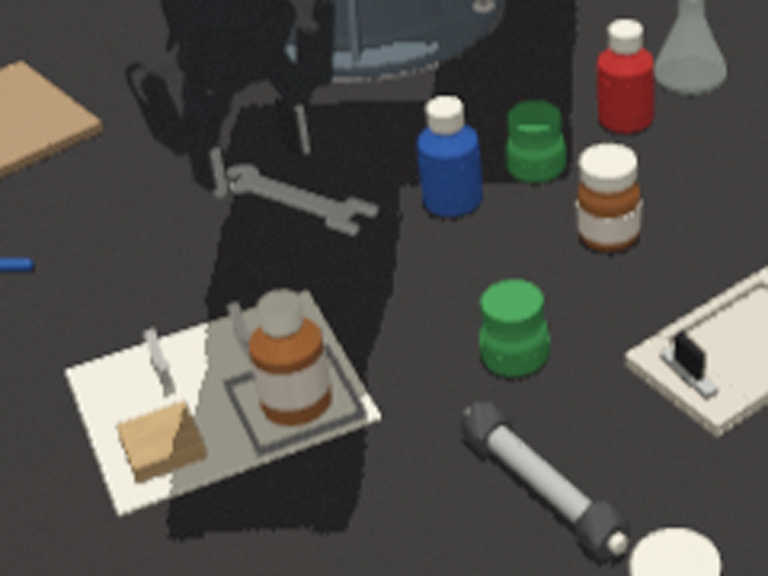

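The bottle stands upright in its pocket at (290,360). Now the column.

```bash
python3 -m inch '3.3 -1.3 0.5 0.3 -0.2 4.8 -0.1;3.4 -1.4 1 0 0 0 -0.1;3.4 -1.4 1 0 0 0 -0.1;3.4 -1.4 1 0 0 0 -0.1;0 0 0 0 0 0 -0.1'
python3 g.py .6746 -.1934 .1 7.7
```

```text
t: 26.8
position: [0.633, -0.2255, 0.1765]
eef_rot: [3.138, -0.003, 0.13]
ft_force: [0.1, 0.2, 0.8]
gripper_width: 0.0469
t 26.8 pos [ 0.633  -0.2255  0.1765] yaw 7.5 | shift cm now [ 4.52 -2.67  7.66] after turn [ 4.55 -2.62  7.65] turn z -0.2 q1,q6 [-0.34  2.67] w 0.0469 F [0.1 0.2 0.8]
full rotvec deg [ 0.2 -0.2 -0.2]
```

```bash
python3 -m inch '2.2 -1.3 1 0 0 0 -0.1;2.2 -1.3 1 0 0 0 -0.1;0 0 2 0 0 0 -0.1;0 0 2 0 0 0 -0.1;0 0 0 0 0 0 -0.1'
python3 g.py .6746 -.1934 .004 7.7
```

```text
t: 27.22
position: [0.6779, -0.1902, 0.1137]
eef_rot: [3.138, -0.004, 0.151]
ft_force: [-0.7, -0.3, 0.5]
gripper_width: 0.047
t 27.22 pos [ 0.6779 -0.1902  0.1137] yaw 8.7 | shift cm now [-0.42  0.22 10.97] after turn [-0.37  0.27 10.97] turn z 1.0 q1,q6 [-0.27  2.72] w 0.047 F [-0.7 -0.3  0.5]
full rotvec deg [ 0.2 -0.2  1. ]
```

```bash
python3 -m inch '-0.4 0.2 2.5 0.2 -0.2 1 -0.1;0 0 2.5 0 0 0 -0.1;0 0 2.2 0 0 0 -0.1;0 0 0.8 0 0 0 -0.1;0 0 0 0 0 0 -0.1'
python3 g.py .6746 -.1934 .004 7.7
```

```text
t: 27.63
position: [0.6753, -0.194, 0.036]
eef_rot: [3.14, -0.004, 0.144]
ft_force: [0.1, 0.5, -0.1]
gripper_width: 0.0467
t 27.63 pos [ 0.6753 -0.194   0.036 ] yaw 8.2 | shift cm now [-0.07 -0.07  3.2 ] after turn [-0.06 -0.07  3.2 ] turn z 0.5 q1,q6 [-0.28  2.72] w 0.0467 F [ 0.1  0.5 -0.1]
full rotvec deg [ 0.1 -0.2  0.5]
```

```bash
python3 -m inch '0 -0.1 1.5 0 -0.2 0.5 -0.1;0 0 1 0 0 0 -0.1;0 0 0.4 0 0 0 -0.1;0 0 0 0 0 0 -0.1'
python3 g.py .6746 -.1934 .004 7.7
```

```text
t: 27.97
position: [0.6772, -0.194, 0.0093]
eef_rot: [3.138, -0.004, 0.136]
ft_force: [-0.4, 0.4, -0.2]
gripper_width: 0.0469
t 27.97 pos [ 0.6772 -0.194   0.0093] yaw 7.8 | shift cm now [-0.25 -0.1   0.53] after turn [-0.25 -0.09  0.53] turn z 0.1 q1,q6 [-0.28  2.73] w 0.0469 F [-0.4  0.4 -0.2]
full rotvec deg [ 0.2 -0.2  0.1]
```

```bash
python3 -m inch '-0.3 -0.1 0.6 0 0 0 -0.1;0 0 0.1 0 0 0 1;0 0 0 0 0 0 1;0 0 0 0 0 0 1;0 0 0 0 0 0 1'
python3 -m inch '0 0 0 0 0 0 1'
python3 g.py .6746 -.1934 .004 7.7
```

```text
t: 28.38
position: [0.6748, -0.1937, 0.0037]
eef_rot: [3.137, -0.006, 0.137]
ft_force: [0.3, 0.8, -2.5]
gripper_width: 0.016
t: 28.47
position: [0.6748, -0.1937, 0.0038]
eef_rot: [3.137, -0.006, 0.137]
ft_force: [-0.2, -0.1, -2.2]
gripper_width: 0.0159
t 28.47 pos [ 0.6748 -0.1937  0.0038] yaw 7.8 | shift cm now [-0.01 -0.03 -0.02] after turn [-0.01 -0.03 -0.02] turn z 0.1 q1,q6 [-0.28  2.73] w 0.0159 F [-0.2 -0.1 -2.2]
full rotvec deg [ 0.3 -0.4  0.1]
```

```bash
python3 -m inch '0 0 -1 0 0 0 1;0 0 -2 0 0 0 1;0 0 -3 0 0 0 1;0 0 -3 0 0 0 1;0 0 -3 0 0 0 1'
python3 -m inch '0 0 -3 0 0 0 1;-2 0 -2 0 0 0 1;-3 0 0 0 0 0 1;-3 0 0 0 0 0 1;-3 0 0 0 0 0 1'
python3 g.py .4212 -.3395 .16 84.8
```

```text
t: 28.88
position: [0.6694, -0.1918, 0.1227]
eef_rot: [-3.141, 0.005, 0.137]
ft_force: [-0.7, 0.6, -2.3]
gripper_width: 0.0158
t: 29.3
position: [0.5641, -0.2066, 0.186]
eef_rot: [3.136, -0.008, 0.14]
ft_force: [1.1, -0.6, -2.0]
gripper_width: 0.0158
t 29.3 pos [ 0.5641 -0.2066  0.186 ] yaw 8.0 | shift cm now [-16.03  11.14   2.53] after turn [-14.53 -13.02   2.6 ] turn z -76.8 q1,q6 [-0.35  2.65] w 0.0158 F [ 1.1 -0.6 -2. ]
full rotvec deg [  0.6  -0.2 -76.8]
```

```bash
python3 -m inch '0 0 0 0 0 -7.1 1;0 0 0 0 0 -7.1 1;0 0 0 0 0 -7.1 1;0 0 0 0 0 -7.1 1;0 0 0 0 0 -7.1 1' >/dev/null
python3 -m inch '0 0 0 0 0 -7.1 1;0 0 0 0 0 -7.1 1;0 0 0 0 0 -7.1 1;0 0 0 0 0 -7.1 1;0 0 0 0 0 -7.1 1' >/dev/null
python3 -m inch '0 0 0 0 0 -5.3 1;-3 -2.6 0 0 0 0 1;-3 -2.8 0 0 0 0 1;-3 -2.8 0 0 0 0 1;-3 -2.8 0 0 0 0 1'
python3 g.py .4212 -.3395 .10 84.8
```

```text
t: 30.55
position: [0.439, -0.3168, 0.1992]
eef_rot: [3.124, 0.005, 1.509]
ft_force: [-0.0, -1.3, -3.0]
gripper_width: 0.016
t 30.55 pos [ 0.439  -0.3168  0.1992] yaw 86.5 | shift cm now [-2.32 -1.82  9.9 ] after turn [-2.42 -1.57  9.92] turn z 1.7 q1,q6 [-0.63  1.  ] w 0.016 F [-0.  -1.3 -3. ]
full rotvec deg [1.  0.3 1.7]
```

```bash
python3 -m inch '-1.4 -0.9 1 1 0.3 1.7 1;0 0 2 0 0 0 1;0 0 2.5 0 0 0 1;0 0 2.5 0 0 0 1;0 0 0 0 0 0 1'
python3 g.py .4213 -.339 .05 84.8
```

```text
t: 30.97
position: [0.4231, -0.3381, 0.1232]
eef_rot: [3.136, 0.005, 1.469]
ft_force: [-1.4, 0.9, -4.0]
gripper_width: 0.0156
t 30.97 pos [ 0.4231 -0.3381  0.1232] yaw 84.1 | shift cm now [-0.07 -0.21  7.32] after turn [-0.1  -0.17  7.32] turn z -0.7 q1,q6 [-0.67  1.  ] w 0.0156 F [-1.4  0.9 -4. ]
full rotvec deg [ 0.3  0.3 -0.7]
```

```bash
python3 -m inch '0 0 2.5 0.3 0.3 -0.7 1;0 0 2.2 0 0 0 1;0 0 1.5 0 0 0 1;0 0 0 0 0 0 1'
python3 g.py .4213 -.339 .0145 84.8
python3 - <<'E'
from h import *
p,W=cloud("scene"); 
cv2.imwrite("pics/c8.png",cv2.resize(p[240:340,120:260,::-1],None,fx=5,fy=5,interpolation=cv2.INTER_CUBIC))
E
```

```text
t: 31.3
position: [0.425, -0.3394, 0.0654]
eef_rot: [3.138, 0.002, 1.482]
ft_force: [-0.9, -0.1, -2.0]
gripper_width: 0.0157
t 31.3 pos [ 0.425  -0.3394  0.0654] yaw 84.9 | shift cm now [ 0.02 -0.39  5.09] after turn [ 0.01 -0.37  5.09] turn z 0.1 q1,q6 [-0.67  0.99] w 0.0157 F [-0.9 -0.1 -2. ]
full rotvec deg [0.2 0.1 0.1]
```

View pics/c8.png

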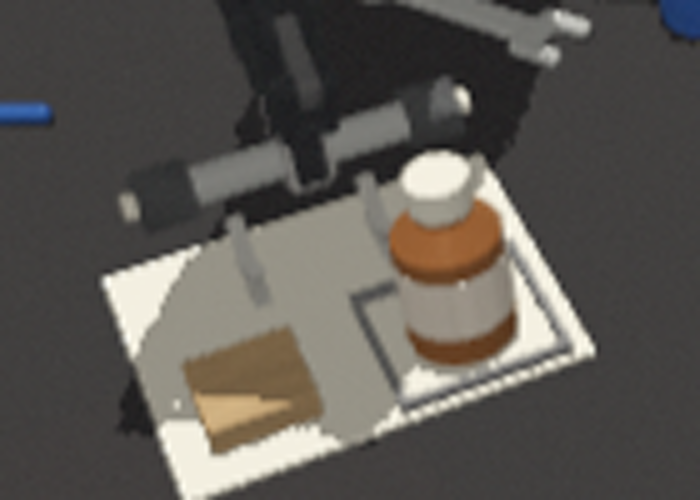

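The column hangs level above the V rests, nuts outside them; rests at crop (250,260) and (375,210). Lowering.

```bash
python3 -m inch '0 -0.4 1.5 0.2 0.1 0 1;0 0 1.5 0 0 0 1;0 0 1 0 0 0 1;0 0 0 0 0 0 1'
python3 g.py .4213 -.339 .0145 84.8
```

```text
t: 31.68
position: [0.4258, -0.3422, 0.0343]
eef_rot: [3.132, 0.007, 1.483]
ft_force: [-0.1, 0.8, -2.8]
gripper_width: 0.0158
t 31.68 pos [ 0.4258 -0.3422  0.0343] yaw 84.9 | shift cm now [ 0.3  -0.49  1.97] after turn [ 0.28 -0.47  1.98] turn z 0.1 q1,q6 [-0.68  0.98] w 0.0158 F [-0.1  0.8 -2.8]
full rotvec deg [0.5 0.4 0.1]
```

```bash
python3 -m inch '0.3 -0.5 0 0.5 0.4 0 1;0 0 0 0 0 0 1'
python3 g.py .4213 -.339 .0145 84.8
```

```text
t: 31.85
position: [0.4217, -0.3391, 0.0367]
eef_rot: [3.14, 0.0, 1.483]
ft_force: [0.6, -0.4, -1.8]
gripper_width: 0.0157
t 31.85 pos [ 0.4217 -0.3391  0.0367] yaw 85.0 | shift cm now [ 0.01 -0.04  2.22] after turn [ 0.01 -0.04  2.22] turn z 0.2 q1,q6 [-0.68  0.98] w 0.0157 F [ 0.6 -0.4 -1.8]
full rotvec deg [0.1 0.  0.2]
```

```bash
python3 -m inch '0 -0.1 1.1 0 0 0 1;0 -0.1 0.8 0 0 0 1;0 0 0.3 0 0 0 1;0 0 0 0 0 0 1'
python3 g.py .4213 -.339 .0145 84.8
```

```text
t: 32.18
position: [0.4207, -0.3398, 0.015]
eef_rot: [3.137, 0.002, 1.483]
ft_force: [-0.2, -0.2, -2.9]
gripper_width: 0.0157
t 32.18 pos [ 0.4207 -0.3398  0.015 ] yaw 85.0 | shift cm now [0.09 0.05 0.05] after turn [0.09 0.05 0.05] turn z 0.2 q1,q6 [-0.68  0.98] w 0.0157 F [-0.2 -0.2 -2.9]
full rotvec deg [0.3 0.1 0.2]
```

```bash
python3 -m inch '0 0 0 0 0 0 0.2;0 0 0 0 0 0 0.2;0 0 0 0 0 0 0.2;0 0 -2 0 0 0 0.2;0 0 -3 0 0 0 0.2'
python3 -m inch '0 0 -3 0 0 0 0.2;0 0 -3 0 0 0 0.2;-1 -3 -3 0 0 0 0.2;-1 -3 -3 0 0 0 0.2;-1 -3 0 0 0 0 0.2'
python3 -m inch '-1 -3 0 0 0 0 0.2;-2 -3 0 0 0 0 0.2;-3 -1 0 0 0 0 0.2;0 0 0 0 0 0 0.2;0 0 0 0 0 0 0.2'
python3 - <<'E'
from h import *
p,W=cloud("top"); cv2.imwrite("pics/top9.png",p[130:330,150:510,::-1].repeat(2,0).repeat(2,1))
p2,W2=cloud("scene"); cv2.imwrite("pics/scene9.png",p2[:,:,::-1])
for n,b in dict(bottle=(410,470,220,265),squat=(205,255,225,285),medium=(315,340,243,270)).items():
    w=sel(W,*b,.03,.2); zt=np.percentile(w[:,2],97); t=w[w[:,2]>zt-.006]; print(n,zt.round(4),t.mean(0).round(4))
print("handle",rect(sel(W,165,205,225,285,.035,.06)))
w=sel(W,425,500,255,295,.024,.06); c=rect(w); print("column",c,w[:,2].max())
E
```

```text
t: 32.6
position: [0.4181, -0.3378, 0.0616]
eef_rot: [-3.139, -0.002, 1.483]
ft_force: [0.7, -1.7, -0.5]
gripper_width: 0.0342
t: 33.02
position: [0.3317, -0.3598, 0.1892]
eef_rot: [3.138, 0.002, 1.489]
ft_force: [0.3, -1.4, 0.8]
gripper_width: 0.0342
t: 33.43
position: [0.25, -0.4178, 0.1947]
eef_rot: [3.133, 0.01, 1.486]
ft_force: [-0.4, -0.4, 0.5]
gripper_width: 0.0341
bottle 0.1027 [ 0.5022 -0.3008  0.1004]
squat 0.0638 [0.4804 0.2571 0.0609]
medium 0.08 [0.4612 0.001  0.077 ]
handle (array([478.6, 366. ]), array([12.6, 50.9]), 2.6)
column (array([ 420.5, -338.3]), array([162. ,  46.2]), 84.9) 0.04474822756224173
```

View pics/top9.png

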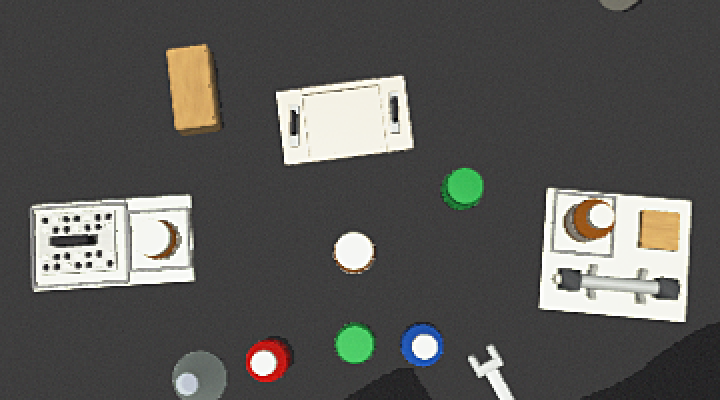

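View pics/scene9.png

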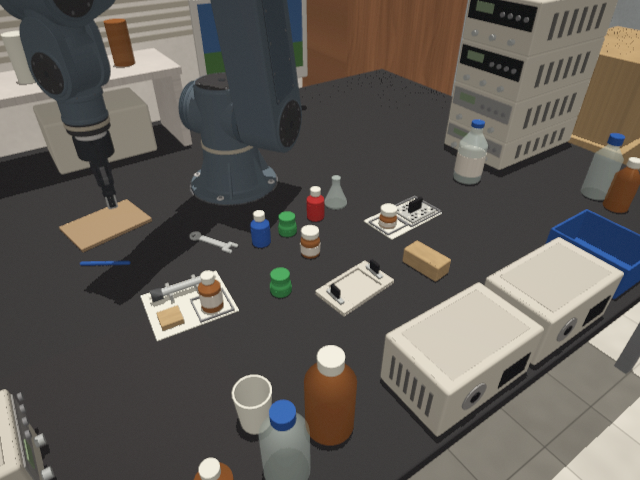

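The final pictures show everything in place: plate at (75,240), jar (155,238), bottle (595,215) and column (617,283) in the top crop, with the medium jar unmoved. The measurements agree, and the arm stands clear.

```bash
python3 -c "
from plant import ctrl
print(ctrl.sign_off())"
```

```text
the job is handed in; nothing more can be done
None
```

I made up both kits and handed the job in at about 33.5 s on the robot's clock; no verdict was reported. I turned both buttons about 80° aside, lifted the plate out by its handle, then placed the plate, squat jar, tall bottle and column in that order.

My last checks, measured from the top camera against the positions I worked out for the trays:

| Item | Result |
|---|---|
| Plate | in its recess, about 3–4 mm from centre |
| Squat jar | about 3 mm from the pocket centre |
| Tall bottle | about 1.5 mm from the pocket centre |
| Column | lying in both V rests, about 1 mm from target, angle 84.9° against 84.8° for the tray |
| Medium jar | within about 1 mm of its first measured position, not touched |

- **Upright and clear:** the bottle and jars look upright in the last pictures. The arm stands clear, with its tool about 0.19 m above the bench.
- **Disagreement:** object tops read 2 to 4 mm higher in the depth images than their stated sizes, the same before and after the moves, so I took it as depth bias.
- **Squat jar grip:** I held it by its cap rather than its body. It lifted and set down without trouble.

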